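# Clamp the specimen carrier on the microscope stage

## Robot

A 7-joint arm with a two-finger parallel gripper is mounted at the origin on the work surface. World frame = base frame: x ahead of the robot, y to its left, z up, the work surface at z = 0. Lengths are in m, angles in rad, forces in N, time in s.
With the tool pointing down it reaches from about 0.425 to 0.875 m from the base axis. Payload 8.4 kg.
Tool frame: the origin (TCP) lies on the centre line of the jaws, within the pads' length; the fingertips stand 19 mm ahead of it and the grasp point (between the pads) is the TCP (r.tip_extent is the distance from the TCP to the fingertips, in m); x points along the fingers, y is the direction in which the jaws open and shut, and the axes are right-handed (so a half turn about x gives the same grasp; the last joint's range is limited). The gripper opens to 87 mm and grips with 3 to 60 N. Pads are 19 mm wide; open, the fingers measure 117 mm over their backs; the gripper's body (75 mm by 190 mm) begins 51 mm behind the grasp point.
Start: joints at [-1.313, 0.333, 0.04, 1.465, -0.013, 1.343, -0.059], TCP at [0.227, 0.609, 0.242] pointing down, gripper open.
Joint ranges: [-2.58, 2.58], [-0.38, 2.09], [-1.3, 1.39], [0.25, 2.4], [-1.5, 4.64], [0.08, 2.09], [-2.65, 2.65]. Speed limits (rad/s): [2.22, 2.22, 2.79, 2.79, 3.14, 3.14, 3.14].

## Interface

Orientations are given as a unit quaternion [w, x, y, z].
In Python, from rig import r, kinematics, optics, workorder gives the robot as it stands. Calls block until the motion is done:
- r.move_pose(position, orientation): joint-space move of the TCP to a pose.
- r.move_straight(position, ori=None, velocity=0.15, stop_force=None): straight line of the TCP; ori=None keeps the orientation; velocity is the mean speed in m/s. With stop_force (N) it stops when the force on the tool has changed by that much, and returns True; else False.
- r.movej(angles): joint-space move.
- r.open_gripper() and r.clamp(): open the fingers fully, or close them until they stop; the grip force is fixed at half the most.
- r.hold(seconds).
- kinematics.inverse_kinematics(position, orientation): joint angles nearest the present ones, or None.
- r.get_state(): the state.
- optics.snapshot(name): name is "side" or "top" or "wrist"; returns (picture, depth): 400x640x3 uint8, blue, green, red; 400x640 float32, m along the optical axis (not along the pixel's ray), 0 where there is no reading.
- optics.camera_info(name): a dict with "mtx" (3x3 intrinsics, pixels), "R" (3x3) and "t" (3): a world point X has camera coordinates R X + t. Camera axes: x right, y down, z forward; pixel columns grow to the right and rows downward; lengths in m; the calibration is good to about 2 mm. A picture is of the moment at which its call begins: read the wrist's pose just before it. camera_info takes no time and is no camera call; for the wrist camera it gives the pose at the moment of the call.
A pose or a line that the arm cannot do raises r.Unreachable and nothing moves.
- workorder.hand_in(): hands the job in, once; it reports no verdict.
The state is a dict: "time": time; "q": joint angles; "joint_vel": joint speeds; "joint_torque": joint torques, N m; "position": TCP position; "ee_rot": TCP orientation; "force": force on the tool from outside, world axes, zero at the start; "torque": the same for the moment, N m; "width": finger opening in m.
Only numpy, scipy, OpenCV 4.12 (cv2) and the standard library are available. Lean on these libraries where they do the work, as an engineer would, in place of code of your own. Each camera call takes 0.05 s, during which the arm holds its last target. There are 200 camera calls.

## Task

Put the specimen carrier into the stage's guide channel with its tab towards the robot and slide it gently under the bridge until it is fully home against the stop. Then tighten the black clamp cap clockwise until its ratchet clicks, one or two clicks and no more, and let go, leaving the other things on the bench where they are.

Things in the scene. Friction and masses are not known exactly. Their poses are not given: they have to be found in the camera images.
- stage: fixed black stage block 220 x 140 x 30 mm with a guide channel on top. Origin on the bench; x runs along the channel from its open loading end (-x, towards the robot) to the stop, z up. Block from x = -130 to +90 mm, channel floor z = 30. Guides 9 mm high, 86 mm apart for x = -130 to -20, narrowing to 74 mm at x = +20 and on. Bridge bar over x = 33 to 67, z = 67 to 83, 134 mm wide
- stage_home (a point): point on the channel floor where the origin (underside centre) of the carrier lies when the carrier is fully home against the stop: (5, 0, 30) mm in the stage's frame, same axes
- stop: fixed steel bar across the far end of the channel, rigid, 12 mm high, its face to the robot at x = +65 mm of the stage. Same frame as the stage. Push the carrier against it gently: above 40 N fails
- carrier: loose specimen carrier: aluminium plate 120 (x) x 70 (y) x 8 mm, a black disc 34 mm across and 3 mm high in its middle, an upright steel tab near its -x end; about 0.22 kg, balanced 18 mm from the middle towards the tab. Origin at the centre of its underside, z up. It goes in with its x along the stage's x: set down at the loading end, then slid under the bridge
- carrier_tab (a point): grip point in the upper half of the carrier's tab: 45 mm from the carrier's centre towards -x, 44 mm above its underside. Tab 30 mm long (x), 14 mm thick (y), top 60 mm above the underside
- cap_grip (a point): point on the axis of the clamp cap at mid-height, 105 mm above the bench. Cap: black ribbed upright cylinder 40 mm across, 30 mm high (hub 3 mm more), on the bridge at (50, 0) mm of the stage, 7 mm above the bar. Clockwise from above lowers the clamp foot, 4 mm per rad, against about 0.3 N m of friction; anticlockwise unscrews. Grip at any angle, with about 40 N
- cap (a joint): slip of the ratchet (rad), 0 at first, growing as the cap turns clockwise past the screw. Once the foot meets the carrier the torque felt while turning rises within 0.6 rad to 0.48 N m; then it clicks every 0.52 rad, the torque falling to 0.2 N m each time. The slotted metal hub on the cap's top turns with the screw, so it stands still then. Clicks at 0.26, 0.79, 1.31 rad; the third is too many
- bed: floor plate of the channel on the stage block, top 30 mm above the bench; same frame as the stage. The spring-backed steel clamp foot (22 mm across, under the bridge on the cap's axis, at first 2.5 to 9.5 mm above a carrier at home: 0.6 to 2.4 rad of the cap) presses the carrier onto it, with about 45 N after the click, and stays by itself
- slide_box: closed grey and white plastic box 87 x 87 mm, 32 mm high; bystander, on the other side of the stage from the carrier
- dropper: small amber dropper bottle, 36 mm across, 75 mm high; bystander
- objective: steel microscope objective standing upright, 27 mm across, 46 mm high; bystander
- dish: shallow glass dish, 64 mm across, 18 mm high; bystander
- driver: small black-handled screwdriver lying flat, 130 mm long; bystander
- weight: brass cylinder weight, 38 mm across, 24 mm high; bystander

How it is judged:
On the way, in this order (a step that is already met when the one before it is completed fails the run):
1. the carrier lies flat in the channel, tab towards the robot, within 2 mm of home at the stop (x of carrier_tab in the frame of stage_home below -0.03 m and x of carrier in the frame of stage_home above -0.002 m and z of carrier in the frame of stage_home between -0.002 and 0.003 m and y of carrier in the frame of stage_home between -0.005 and 0.005 m and angle between the x axis of carrier and the x axis of stage, either way round below 0.07 rad and angle between carrier's own z axis and vertical below 0.05 rad), for 0.2 s.
2. the ratchet of the cap has clicked with the carrier pressed onto the bed (value of joint cap above 0.35 rad and contact force between carrier and bed above 20 N), for 0.1 s.
At the end, for the whole second after the job is handed in: The carrier lies flat and still in the channel, tab towards the robot, within 2 mm of the stop and 4 degrees of the channel; it is pressed onto the bed with more than 20 N; the ratchet has clicked at least once and at most twice (slip 0.35 to 1.22 rad) (all of step 1 and all of step 2 and value of joint cap below 1.22 rad and linear speed of carrier below 0.01 m/s); the robot touches nothing.
It fails at once if the carrier is pushed against the stop with more than 40 N (contact force between carrier and stop above 40 N).
It fails at once if the ratchet clicks a third time (value of joint cap above 1.22 rad).
It fails at once if another thing on the bench is moved by more than 30 mm (distance of any of slide_box, dropper, objective, dish, driver, weight from where it was at the start of the episode above 0.03 m).
It also fails if it takes over 72 s, if anything falls off the work surface, if the arm or the gripper's body presses on something with over 40 N, if the wrist force passes 120 N, or if a joint passes its speed limit or range.

## Working session

There is one attempt and no reset: what is moved stays moved. The work goes in short steps, each a Python script; the robot and the scene stay as the last script left them, time stands still between calls to the robot, and variables do not carry over. Pictures are saved under pics/ and viewed, about 8 in all and at most 12, crops included, and the job is handed in when it is done.

```bash
ls; mkdir -p pics; python3 - <<'E'
from rig import r,optics
import cv2,numpy as np
for n in("top","side"):
    p,d=optics.snapshot(n); cv2.imwrite(f"pics/{n}0.png",p); np.save(f"pics/{n}0.npy",d)
    i=optics.camera_info(n); print(n,i["mtx"],i["R"],i["t"])
s=r.get_state(); print(s)
E
```

```text
pics
top [[505.09346842   0.         320.98838562]
 [  0.         505.09346842 202.16184615]
 [  0.           0.           1.        ]] [[ 0.01129342 -0.99970944 -0.02129519]
 [-0.98423753 -0.00735471 -0.17669859]
 [ 0.17649063  0.02295506 -0.98403461]] [0.0480161  0.59376409 1.06558892]
side [[455.73941458   0.         310.49868609]
 [  0.         455.73941458 198.32772916]
 [  0.           0.           1.        ]] [[ 0.96355629 -0.26729604  0.01058779]
 [-0.11884896 -0.46321776 -0.87823928]
 [ 0.23965434  0.84497464 -0.47810424]] [-0.54989687  0.18560121  0.76573086]
{'time': 0.1, 'q': array([-1.31320212,  0.33384398,  0.03988631,  1.46616333, -0.01340796,
        1.3433227 , -0.05849547]), 'joint_vel': array([ 0.00026471, -0.00158123, -0.0016567 , -0.00113879, -0.00020987,
       -0.00134564,  0.00150727]), 'joint_torque': array([ 4.19539967e-03, -6.57812548e+01,  1.34034287e+00, -4.04700136e+01,
       -5.95394382e-02,  4.10460297e-02,  3.89307002e-05]), 'position': array([0.22691564, 0.6086818 , 0.24075551]), 'ee_rot': array([ 0.69582364,  0.1249696 ,  0.695942  , -0.12600317]), 'force': array([ 0.32068616, -0.45508685,  0.0139462 ]), 'torque': array([-0.05227009, -0.03595162,  0.00294319]), 'width': 0.08694685009199628}
```

View pics/top0.png

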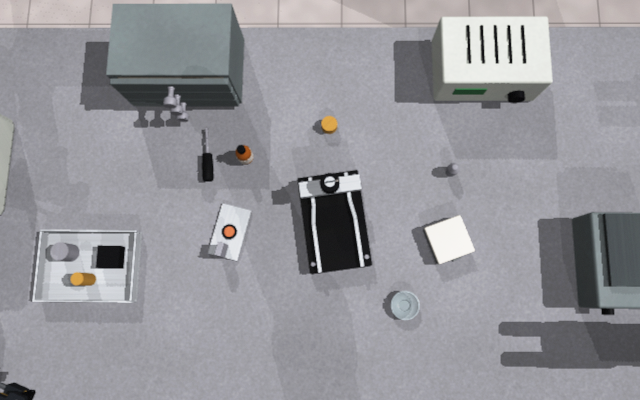

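View pics/side0.png

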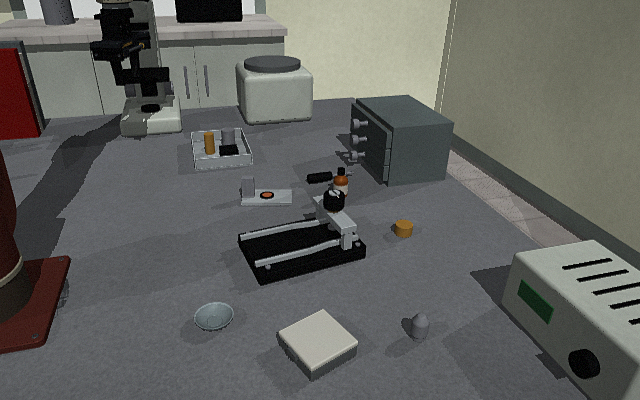

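The top view shows the carrier at about (230,232) with its tab at (219,250), on the robot side. The stage spans (300-370, 172-272), with the cap at (330,183) at the far end. The bystanders are clear of both. The side view agrees.

```bash
cat > h.py <<'E'
from rig import r,kinematics,optics,workorder
import cv2,numpy as np
from scipy.spatial.transform import Rotation as Ro
def world(d,i):
    v,u=np.indices(d.shape); K=i["mtx"]
    c=np.stack([(u-K[0,2])/K[0,0]*d,(v-K[1,2])/K[1,1]*d,d],-1)
    return (c-i["t"])@i["R"]
def ray(px,z,i):
    px=np.atleast_2d(px).astype(float); K=i["mtx"]
    c=np.c_[(px-K[[0,1],[2,2]])/K[0,0],np.ones(len(px))]@i["R"]; o=-i["R"].T@i["t"]
    return (o+c*((z-o[2])/c[:,2])[:,None])[:,:2]
def quat(yaw):  # tool down, jaw axis y at yaw
    x=np.array([0,0,-1.]);y=np.array([np.cos(yaw),np.sin(yaw),0])
    q=Ro.from_matrix(np.c_[x,y,np.cross(x,y)]).as_quat(); return np.r_[q[3],q[:3]]
def biggest(m):
    c,_=cv2.findContours(m.astype(np.uint8),cv2.RETR_EXTERNAL,cv2.CHAIN_APPROX_NONE)
    return max(c,key=cv2.contourArea)[:,0]
E
python3 - <<'E'
from h import *
p=cv2.imread("pics/top0.png");d=np.load("pics/top0.npy");i=optics.camera_info("top")
W=world(d,i);z=W[...,2]
def sub(u0,u1,v0,v1):
    m=np.zeros(z.shape,bool);m[v0:v1,u0:u1]=1;return m
print("bench z",np.median(z[280:300,220:280]),z[280:300,220:280].std())
c=sub(200,260,195,270);s=sub(285,385,160,285)
for n,m,h in(("carrier z",c&(z>.004)&(z<.014),.008),("carrier bright",c&(p.min(2)>165),.008),("tab",c&(z>.045),.06),("stage",s&(z>.022)&(z<.036),.03),("stage dark",s&(p.max(2)<40)&(z>.02),.03),("bridge",s&(z>.076)&(z<.088),.083),("cap",s&(z>.105),.12)):
    try:
        k=biggest(m);w=ray(k,h,i);R=cv2.minAreaRect((w*1000).astype(np.float32));print(n,m.sum(),np.round(R[0],1),np.round(R[1],1),round(R[2],1),"z",np.median(z[m]).round(4))
    except Exception as e: print(n,m.sum(),e)
m=c&(p[...,2].astype(int)-p[...,0]>80);k=biggest(m);print("ring",ray(k,.011,i).mean(0),np.ptp(ray(k,.011,i),axis=0))
cv2.imwrite("pics/crop.png",cv2.resize(p[160:285,195:385],None,fx=4,fy=4,interpolation=cv2.INTER_CUBIC))
E
```

```text
bench z -0.0009378798218888043 0.05773999962053483
carrier z 1360 [531.8 265. ] [ 71.2 121. ] 75.8 z 0.0075
carrier bright 1671 [532.5 263.7] [ 71.1 120.9] 76.1 z 0.006
tab 121 [487.  274.3] [17.3 29.3] 76.6 z 0.0588
stage 4411 [531.   22.5] [170.7 138.9] 8.4 z 0.0292
stage dark 3983 [531.7  21.1] [168.9  82.6] 8.5 z 0.0293
bridge 696 [618.3  72.4] [35.4 60.1] 8.7 z 0.082
cap 358 [623.2  36.2] [40.1 41.4] 27.4 z 0.1202
ring [0.53194605 0.26463987] [0.02304526 0.02326173]
```

View pics/crop.png

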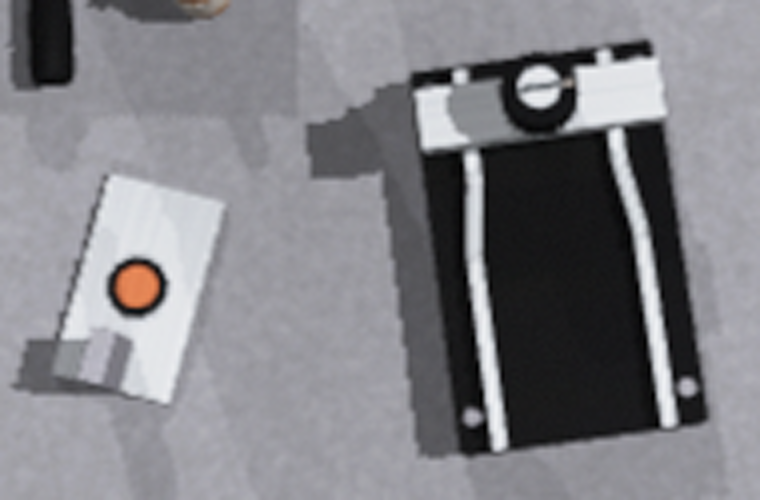

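The crop confirms the carrier outline, its tab at the lower left and the stage rails. Measured sizes (71x121, tab 17x29, cap 40) match the given ones. The stage origin comes from the cap, with yaw 8.5°. Next I pick up the carrier.

```bash
cat >> h.py <<'E'
SY=np.deg2rad(8.5); SO=np.array([.6232,.0362])-.05*np.array([np.cos(SY),np.sin(SY)])
def st(x,y,z,yaw=SY,o=SO):
    return np.array([o[0]+x*np.cos(yaw)-y*np.sin(yaw),o[1]+x*np.sin(yaw)+y*np.cos(yaw),z])
E
python3 - <<'E'
from h import *
cy=np.deg2rad(-13.8)
T=np.array([.4878,.2748])
for n,P,y in(("pick",[*T,.044],cy),("place",st(-.110,0,.076),SY),("push",st(-.140,0,.066),SY),("home",st(-.065,0,.066),SY)):
    for a in(np.pi/2,-np.pi/2):
        q=kinematics.inverse_kinematics(np.array(P),quat(y+a)); print(n,a,None if q is None else np.round(q,2))
a=np.pi/2 if abs(kinematics.inverse_kinematics(np.array([*T,.2]),quat(cy+np.pi/2))[6])<abs(kinematics.inverse_kinematics(np.array([*T,.2]),quat(cy-np.pi/2))[6]) else -np.pi/2
print(a)
r.move_pose(np.array([*T,.15]),quat(cy+a))
r.move_straight(np.array([*T,.044]),velocity=.1)
s=r.get_state();print(s["time"],s["position"],s["force"])
r.clamp();s=r.get_state();print(s["width"],s["force"])
r.move_straight(np.array([*T,.13]),velocity=.08)
s=r.get_state();print(s["time"],s["width"],s["force"],s["torque"])
p,d=optics.snapshot("side");cv2.imwrite("pics/lift.png",cv2.resize(p[100:300,180:420],None,fx=3,fy=3))
E
```

```text
pick 1.5707963267948966 [-0.82  0.35  0.27  1.9  -0.11  0.91  0.83]
pick -1.5707963267948966 [-1.08  0.39  0.58  1.92 -0.26  0.92 -2.18]
place 1.5707963267948966 [-0.74  0.13  0.67  2.12 -0.1   0.92  1.7 ]
place -1.5707963267948966 [-0.86  0.14  0.8   2.12 -0.13  0.93 -1.41]
push 1.5707963267948966 [-0.77  0.08  0.68  2.19 -0.06  0.89  1.67]
push -1.5707963267948966 [-0.86  0.08  0.77  2.19 -0.07  0.89 -1.46]
home 1.5707963267948966 [-0.68  0.25  0.63  2.02 -0.19  0.92  1.76]
home -1.5707963267948966 [-0.83  0.28  0.81  2.03 -0.26  0.93 -1.31]
1.5707963267948966
2.9 [0.48823286 0.27504454 0.04464586] [-0.50553568 -0.55874363  0.63955192]
0.013511296427752471 [-0.15996061  0.71503271 -0.30814329]
5.2917 0.013811276597984604 [ 0.35356656 -0.33850742 -2.85732334] [-0.02614813  0.11695715 -0.03396669]
```

View pics/lift.png

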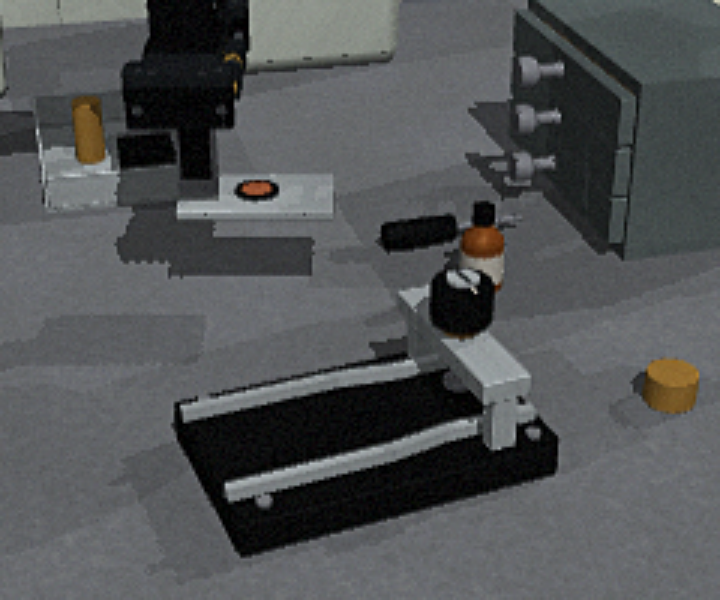

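The carrier is lifted level: the plate is horizontal at (255,195) in the crop. Now I place it at the loading end.

```bash
python3 - <<'E'
from h import *
q=quat(SY+np.pi/2)
r.move_pose(st(-.110,0,.135),q)
r.move_straight(st(-.110,0,.095),velocity=.08)
hit=r.move_straight(st(-.110,0,.072),velocity=.03,stop_force=3)
s=r.get_state();print(hit,s["time"],s["position"],s["force"])
r.open_gripper(); r.move_straight(s["position"]+[0,0,.06],velocity=.15)
r.move_pose(st(-.12,.12,.17),q)
p,d=optics.snapshot("top");cv2.imwrite("pics/placed.png",cv2.resize(p[150:290,265:415],None,fx=4,fy=4,interpolation=cv2.INTER_CUBIC))
cv2.imwrite("pics/t1.png",p)
i=optics.camera_info("top");W=world(d,i);z=W[...,2]
m=np.zeros(z.shape,bool);m[160:290,285:390]=1
m1=m&(p[...,2].astype(int)-p[...,0]>80);k=biggest(m1);c=ray(k,.041,i).mean(0)-SO
R=np.array([[np.cos(SY),np.sin(SY)],[-np.sin(SY),np.cos(SY)]]);print("disc in stage",R@c, "t",r.get_state()["time"])
m2=m&(z>.08)&(z<.1)&(W[...,0]<.53);
if m2.sum()>5:print("tab",R@(ray(biggest(m2),.09,i).mean(0)-SO),m2.sum())
E
```

```text
True 7.6833 [0.46463715 0.01256535 0.07381133] [-0.69061937  0.04442196  4.43009813]
disc in stage [-0.06460634  0.0002712 ] t 10.2
tab [-0.11084401  0.00104932] 97
```

View pics/placed.png

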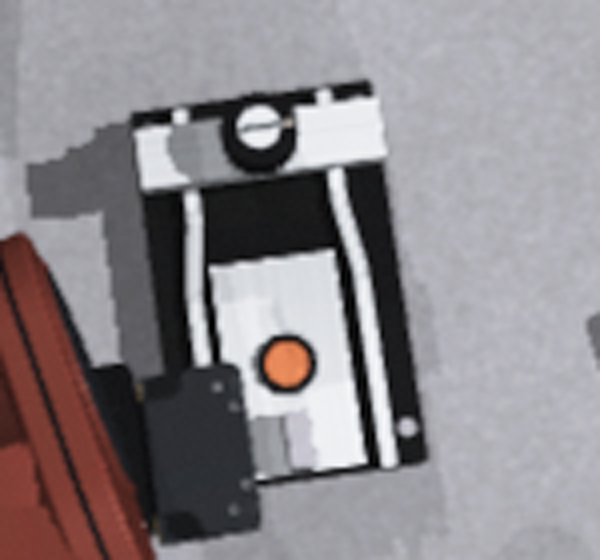

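The carrier lies flat between the rails with its centre at stage x −65 and y 0. Now I push it with closed fingers from behind the tab, so it can align itself to the rails.

```bash
cat > push.py <<'E'
from h import *
q=quat(SY+np.pi/2)
r.move_pose(st(-.143,.0,.16),q)
r.clamp()
print("down hit",r.move_straight(st(-.143,0,.066),velocity=.08,stop_force=5))
s0=r.get_state();print(s0["time"],s0["position"],s0["force"],s0["width"])
h=r.move_straight(st(-.075,0,.066),velocity=.03,stop_force=7)
s=r.get_state();print(h,s["time"],s["position"]-s0["position"],s["force"]-s0["force"])
if not h:
    h=r.move_straight(st(-.050,0,.066),velocity=.01,stop_force=7)
    s=r.get_state();print(h,s["time"],s["position"]-s0["position"],s["force"]-s0["force"])
ux=np.array([np.cos(SY),np.sin(SY)]);print("stage x of TCP",(s["position"][:2]-SO)@ux)
p,d=optics.snapshot("top");cv2.imwrite("pics/pushed.png",cv2.resize(p[150:290,265:415],None,fx=4,fy=4,interpolation=cv2.INTER_CUBIC))
E
python3 push.py
```

```text
down hit False
13.6083 [0.43270327 0.00771756 0.06642423] [-0.59719858 -0.36848795 -0.14173085] 0.0003506559689111092
False 16.025 [ 0.06682287  0.00998368 -0.00039858] [-0.24887594  0.33971267  0.09383069]
True 17.275 [ 0.07665839  0.0114394  -0.00086743] [ 0.93121415  0.85830635 -0.45370209]
stage x of TCP -0.06510704935996377
```

```bash
python3 - <<'E'
from h import *
q=quat(SY+np.pi/2)
s=r.get_state();print(s["position"],s["force"])
h=r.move_straight(st(-.058,0,.066),velocity=.008,stop_force=8)
s=r.get_state();ux=np.array([np.cos(SY),np.sin(SY)]);print(h,"stage x",(s["position"][:2]-SO)@ux,s["force"],s["time"])
r.move_straight(st(-.085,0,.066),velocity=.1)
r.move_straight(st(-.085,0,.2),velocity=.25)
r.open_gripper()
r.move_pose(st(-.08,.16,.2),q)
p,d=optics.snapshot("top");cv2.imwrite("pics/home.png",cv2.resize(p[150:290,265:415],None,fx=4,fy=4,interpolation=cv2.INTER_CUBIC))
i=optics.camera_info("top");W=world(d,i);z=W[...,2]
m=np.zeros(z.shape,bool);m[160:290,285:390]=1
m1=m&(p[...,2].astype(int)-p[...,0]>80);R=np.array([[np.cos(SY),np.sin(SY)],[-np.sin(SY),np.cos(SY)]])
if m1.sum()>20:
    print("disc",R@(ray(biggest(m1),.041,i).mean(0)-SO))
m2=m&(z>.08)&(z<.1)&(W[...,0]<.56)
if m2.sum()>5:print("tab",R@(ray(biggest(m2),.09,i).mean(0)-SO),m2.sum())
# candidate cap poses: jaw yaw vs q7
for a in np.arange(0,360,30):
    qq=kinematics.inverse_kinematics(st(.05,0,.106),quat(np.deg2rad(a))); print(a,None if qq is None else np.round(qq,2))
print(r.get_state()["time"])
E
```

```text
[0.50918266 0.01918909 0.06541753] [-0.14539699  0.25050361  0.64904997]
True stage x -0.06514940089420736 [ 0.81023221 -0.01290636 -0.09337733] 17.7833
disc [ 0.00702559 -0.0002    ]
tab [-0.0390558   0.00105053] 94
0 [-0.55  0.42  0.53  1.71 -0.24  1.08  0.06]
30 [-0.51  0.41  0.48  1.71 -0.21  1.08  0.56]
60 [-0.5   0.41  0.47  1.71 -0.2   1.08  1.08]
90 [-0.49  0.41  0.45  1.7  -0.2   1.07  1.6 ]
120 [-0.47  0.4   0.43  1.7  -0.19  1.07  2.11]
150 [-0.42  0.4   0.37  1.7  -0.16  1.07  2.61]
180 [ 0.67  0.64 -1.1   1.64  0.6   1.23  2.58]
210 [-0.97  0.71  1.21  1.73 -0.71  1.22 -2.19]
240 [-0.97  0.71  1.21  1.73 -0.71  1.22 -1.67]
270 [-0.97  0.71  1.21  1.73 -0.71  1.22 -1.15]
300 [-0.63  0.44  0.64  1.71 -0.29  1.09 -0.94]
330 [-0.59  0.43  0.58  1.71 -0.26  1.08 -0.45]
21.0667
```

View pics/home.png

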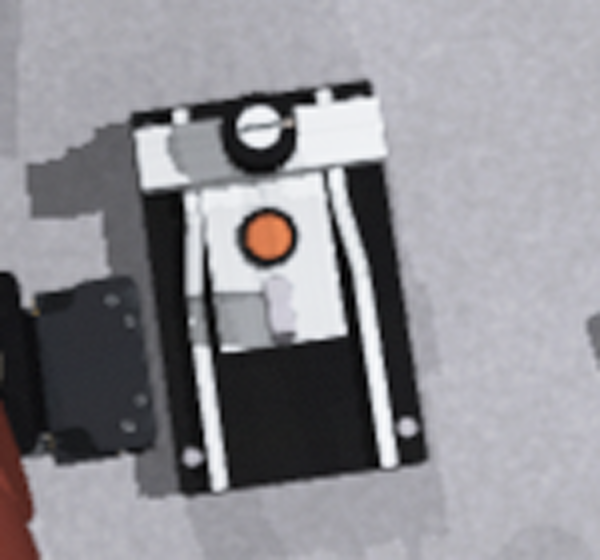

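The plate's front end is now under the bridge, with the disc at (267,237) and the tab at (255,318) in the crop. The disc reads stage x 7 mm and the tab −39 mm, and a second 8 N push moved it no further, so it is at the stop. Next I hover over the cap and measure its axis with the wrist camera.

```bash
python3 - <<'E'
from h import *
C=np.array([.6232,.0362])
r.move_pose(np.array([*C,.24]),quat(np.deg2rad(142)))
s=r.get_state();print(s["time"],s["q"],s["position"],s["force"],s["torque"],s["joint_torque"][6])
r.hold(.3)
i=optics.camera_info("wrist");p,d=optics.snapshot("wrist");cv2.imwrite("pics/wr.png",p)
W=world(d,i);z=W[...,2]
m=(d>0)&(z>.110)&(z<.13)&(np.hypot(W[...,0]-C[0],W[...,1]-C[1])<.05)
print(m.sum(),np.percentile(z[m],[5,50,95]) if m.any() else 0)
if m.sum()>50:
    k=biggest(m);(c,rad)=cv2.minEnclosingCircle((ray(k,.12,i)*1000).astype(np.float32));print("cap",c,rad,"px",k.mean(0))
E
```

```text
22.1333 [-0.46212454  0.29201774  0.41508111  1.55239381 -0.12039459  1.32307843
  2.44386524] [0.6227886  0.03630109 0.23978168] [0.38457944 0.02561717 0.70442134] [ 0.08800576  0.04319665 -0.0128801 ] 0.11386928614228964
1461 [0.11679637 0.1209626  0.12453166]
cap (622.7971801757812, 34.572052001953125) 21.350244522094727 px [316.5        197.19230769]
```

View pics/wr.png

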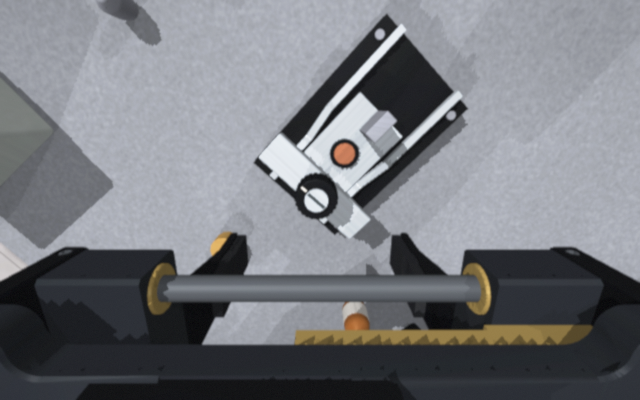

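The cap shows at pixel (316,197). The wrist camera puts its axis at (622.8, 34.6) mm and the top camera at (623.2, 36.2), so I use the mean. Now I grip it and start turning.

```bash
python3 - <<'E'
from h import *
C=np.array([.6230,.0354])
r.move_pose(np.array([*C,.16]),quat(np.deg2rad(145)))
print("hit",r.move_straight(np.array([*C,.107]),velocity=.06,stop_force=6))
s=r.get_state();print(s["time"],s["position"],s["force"],s["torque"])
r.clamp();r.hold(.2);s=r.get_state();print("w",s["width"],s["q"],s["force"],s["torque"],s["joint_torque"][6])
q=s["q"].copy()
for k in range(6):
    q[6]-=.1;r.movej(q);s=r.get_state();print(round(s["time"],2),round(s["q"][6],3),"T",np.round(s["torque"],3),"j7",round(s["joint_torque"][6],3),"F",np.round(s["force"],1))
E
```

```text
hit False
23.9333 [0.62329142 0.03538427 0.1073972 ] [-0.12413959 -0.26563157  0.09901263] [0.06723309 0.0919716  0.02852045]
w 0.03933066259949273 [-0.43312106  0.39826566  0.38458788  1.70090672 -0.16520642  1.07216268
  2.53323087] [ 5.45717306 -1.62701655 -2.87904359] [-0.29664381 -0.95883114  0.01413173] -0.030393835622817278
25.23 2.436 T [ 0.182  0.053 -0.132] j7 -0.639 F [1.2 0.5 0.1]
25.48 2.338 T [ 0.245  0.079 -0.105] j7 -0.635 F [-1.  -0.3 -1.5]
25.73 2.238 T [ 0.279  0.101 -0.084] j7 -0.631 F [ 0.8  0.1 -0.7]
25.98 2.139 T [ 0.387  0.168 -0.095] j7 -0.63 F [-0.   0.8  0.3]
26.23 2.039 T [ 0.545  0.234 -0.016] j7 -0.629 F [-0.2  1.6 -0.1]
26.48 1.939 T [ 0.696  0.334 -0.094] j7 -0.629 F [-0.7  1.4 -1. ]
```

```bash
python3 - <<'E'
from h import *
s=r.get_state();q=s["q"].copy()
p0,_=optics.snapshot("wrist")
for k in range(12):
    q[6]-=.1;r.movej(q);s=r.get_state();j=s["joint_torque"][6];print(round(s["time"],2),round(s["q"][6],3),"Tz",round(s["torque"][2],3),"j7",round(j,3),"F",np.round(s["force"],1),round(s["width"],4))
    if abs(j+.63)>.08: break
p1,_=optics.snapshot("wrist")
cv2.imwrite("pics/turn.png",np.hstack([cv2.resize(x[150:400,220:420],None,fx=2,fy=2) for x in(p0,p1)]))
E
```

```text
26.78 1.844 Tz -0.07 j7 -0.614 F [-0.4  1.4  0.7] 0.0393
27.03 1.745 Tz -0.028 j7 -0.654 F [-1.   1.9 -0. ] 0.0392
27.28 1.645 Tz 0.007 j7 -0.676 F [-1.1  3.  -1.2] 0.0395
27.53 1.545 Tz 0.007 j7 -0.693 F [-0.5  3.  -0.6] 0.0395
27.78 1.445 Tz 0.033 j7 -0.706 F [-0.7  3.5  0.2] 0.0393
28.03 1.345 Tz 0.05 j7 -0.733 F [-1.1  3.7 -1.1] 0.0392
```

View pics/turn.png

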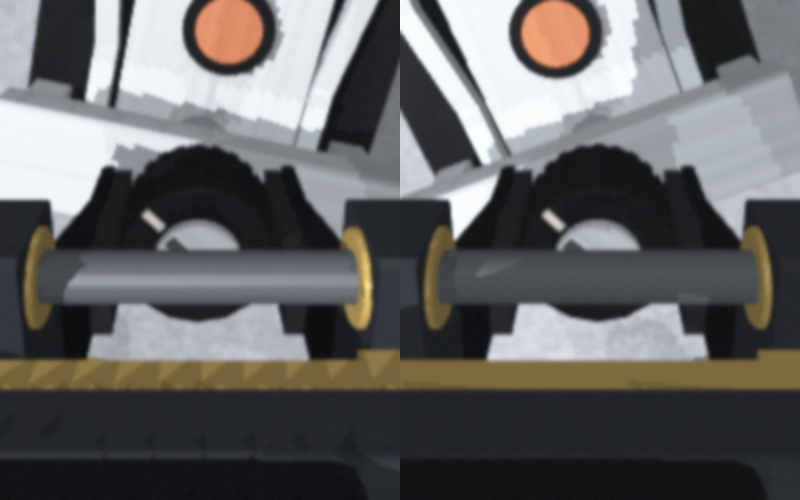

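The cap rim mark and the hub slot are at the same place in both crops (mark at (153,220) and (553,220)). So cap and screw turn with the gripper, and the torque is now climbing. I continue in fine steps until the click.

```bash
python3 - <<'E'
from h import *
s=r.get_state();q=s["q"].copy();best=0
for k in range(16):
    q[6]-=.05;r.movej(q);s=r.get_state();j=-s["joint_torque"][6];print(round(s["time"],2),round(s["q"][6],3),"j7",round(j,3),"F",np.round(s["force"],1))
    best=max(best,j)
    if j<best-.08: break
p1,_=optics.snapshot("wrist");cv2.imwrite("pics/turn2.png",cv2.resize(p1[150:400,220:420],None,fx=2,fy=2))
E
```

```text
28.33 1.298 j7 0.548 F [-0.7  3.4 -0.3]
28.58 1.248 j7 0.587 F [-0.3  3.8 -0.8]
28.83 1.197 j7 0.6 F [-1.6  3.8  0.2]
29.08 1.147 j7 0.554 F [-1.7  4.8 -0. ]
29.33 1.097 j7 0.585 F [-1.1  3.8 -0.4]
29.58 1.047 j7 0.603 F [-0.6  5.2 -0.8]
29.83 0.997 j7 0.44 F [ 0.1  6.  -0.7]
```

View pics/turn2.png

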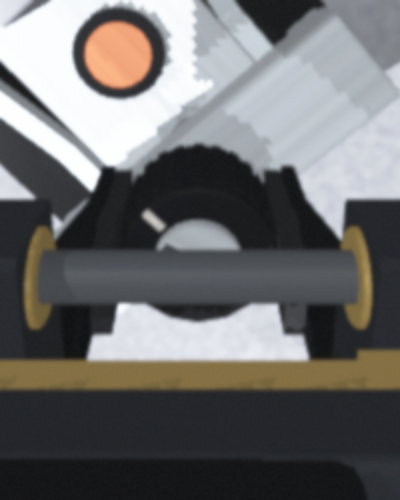

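The torque fell from 0.60 to 0.44, and the slot has begun to lag the rim mark, which fits the first click. I turn 0.2 rad more to clear 0.35, still before the second click at 0.79. Then I release and check the hub from above.

```bash
python3 - <<'E'
from h import *
s=r.get_state();q=s["q"].copy()
for k in range(4):
    q[6]-=.05;r.movej(q);s=r.get_state();print(round(s["time"],2),round(s["q"][6],3),"j7",-round(s["joint_torque"][6],3))
r.open_gripper();r.hold(.2)
P=r.get_state()["position"];r.move_straight(np.array([P[0],P[1],.2]),velocity=.1)
r.hold(.3);i=optics.camera_info("wrist");p,d=optics.snapshot("wrist");cv2.imwrite("pics/wr2.png",p)
uv=i["mtx"]@(i["R"]@np.array([.6229,.0354,.12])+i["t"]);u,v=(uv[:2]/uv[2]).astype(int);print(u,v)
c=lambda x,u,v,a:cv2.resize(x[max(v-a,0):v+a,u-a:u+a],(400,400),interpolation=cv2.INTER_CUBIC)
cv2.imwrite("pics/cmp.png",np.hstack([c(cv2.imread("pics/wr.png"),317,197,32),c(p,u,v,40)]))
print(r.get_state()["time"])
E
```

```text
30.13 0.949 j7 0.454
30.38 0.899 j7 0.362
30.63 0.849 j7 0.361
30.88 0.799 j7 0.381
317 215
33.5417
```

View pics/cmp.png

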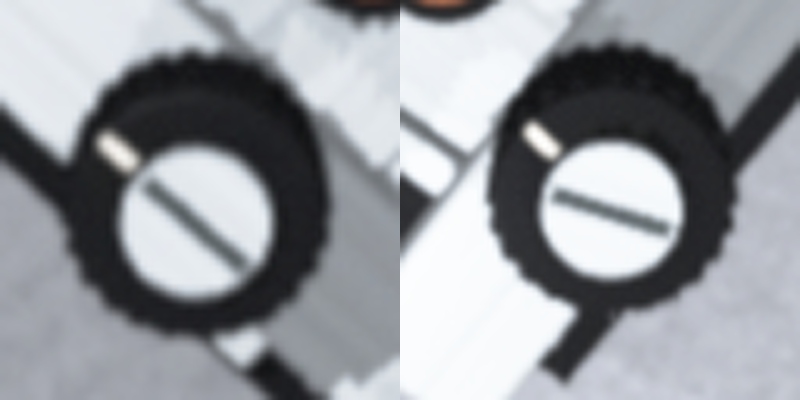

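Against the rim mark, the slot has lagged from −2° to −26°, a slip of about 0.41 rad. That means one click, but it is close to the 0.35 limit given my ±0.05 rad accuracy. I regrip and turn 0.2 rad more, which stays well under 1.22.

```bash
python3 - <<'E'
from h import *
P=r.get_state()["position"]
r.move_straight(np.array([.6230,.0354,.107]),velocity=.08,stop_force=6)
r.clamp();r.hold(.2);s=r.get_state();q=s["q"].copy();print(s["width"],s["position"])
for k in range(4):
    q[6]-=.05;r.movej(q);s=r.get_state();print(round(s["time"],2),round(s["q"][6],3),"j7",-round(s["joint_torque"][6],3))
r.open_gripper();r.hold(.2)
P=r.get_state()["position"];r.move_straight(np.array([P[0],P[1],.2]),velocity=.1)
r.hold(.3);i=optics.camera_info("wrist");p,d=optics.snapshot("wrist");cv2.imwrite("pics/wr3.png",p)
uv=i["mtx"]@(i["R"]@np.array([.6229,.0354,.12])+i["t"]);u,v=(uv[:2]/uv[2]).astype(int)
a=cv2.resize(p[v-40:v+40,u-40:u+40],(400,400),interpolation=cv2.INTER_CUBIC)
r.move_pose(np.array([.53,.22,.25]),quat(SY+np.pi/2));r.hold(.2)
t,_=optics.snapshot("top")
cv2.imwrite("pics/fin.png",np.hstack([a,cv2.resize(t[110:310,200:400],(400,400))]))
cv2.imwrite("pics/t2.png",t)
ti=optics.camera_info("top");m=np.zeros(t.shape[:2],bool);m[160:290,285:390]=1
k=biggest(m&(t[...,2].astype(int)-t[...,0]>80));R=np.array([[np.cos(SY),np.sin(SY)],[-np.sin(SY),np.cos(SY)]]);print("disc",R@(ray(k,.041,ti).mean(0)-SO))
print(r.get_state()["time"])
E
```

```text
0.03936436569170747 [0.62355822 0.03599537 0.10714399]
36.16 0.748 j7 0.506
36.41 0.699 j7 0.519
36.66 0.649 j7 0.474
36.91 0.599 j7 0.483
disc [ 0.00710316 -0.00021092]
40.675
```

View pics/fin.png

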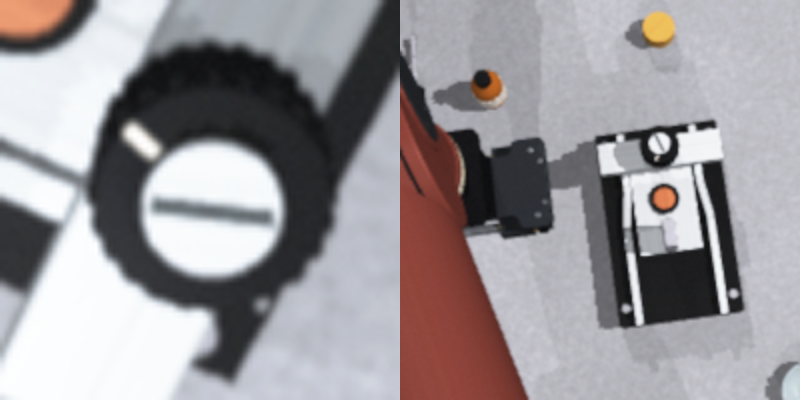

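The slot now stands about 38° from the rim mark, a slip of about 0.63 rad: one click, inside 0.35–1.22. The disc hasn't moved, and the gripper is clear.

```bash
python3 -c "
from h import *
print(workorder.hand_in())"
```

```text
the job is handed in; nothing more can be done
None
```

The carrier is in the channel with its tab towards the robot and pushed home, the cap is tightened to one click, and the job is handed in. `hand_in()` gives no verdict. The robot clock read 40.7 s at the last check.

**What I did:** I gripped the carrier by its tab, set it down at the loading end, and pushed it under the bridge with closed fingers. I turned the cap clockwise until the torque dropped, which I took as the first click. I then turned it 0.2 rad further, let go and measured. The slip read 0.41 rad, close to the 0.35 limit, so I regripped, turned 0.2 rad more and released.

**Last checks:**
- **Ratchet:** the hub slot against the cap's rim mark gives about 0.63 rad of slip, accurate to about 0.05. The allowed range is 0.35 to 1.22.
- **Carrier at the stop:** a second push with an 8 N stop limit moved it no further, and the disc did not shift during tightening.
- **Clear of everything:** the arm was lifted off and moved to the side. I saw no bystander disturbed, though the last picture did not show all of them.

**What disagreed or was not measured:**
- **Position:** the disc reads 7.1 mm along the stage and the earlier tab reading gives about 6 mm, where 5 mm is home. I put this down to my stage-origin estimate and the 2 mm camera calibration.
- **Cap axis:** the top and wrist cameras differed by 1.6 mm, so I used the mean.
- **Clamp force:** I did not measure the force on the bed directly; I inferred it from the torque rise and the click.

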